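# Close a split drum-pump collar in the screw clamp, to the line

### The job

One half of a split pump collar is bolted in the screw clamp. Of the two loose halves, take the one whose wide and narrow tongues match its wide and narrow sockets, stand it on the clamp's bed between the sliding jaw and the bolted half, tongues facing and in line with the sockets, and let go. Then crank the handwheel clockwise until the jaw has pushed the tongues into the sockets and its pointer is on the long line of the scale, and let go; do not knock the bottles, jar and tin about.

Things in the scene. Friction and masses are not known exactly. Their poses are not given: they have to be found in the camera images.
- collar_half_center (a point): The matching loose half, off-white plastic, 0.3 kg: a block 120 mm wide (y), 50 deep (x), 45 high; on top a grip boss 28 (x) by 30 (y) by 30 mm high: 75 mm in all. Starts upright on the table. Point: on the boss's vertical axis, 37.5 mm above the underside (boss from 7.5 to 37.5 mm above it). z up; x points out of the mating face, 35 mm ahead; flat back 15 mm behind.
- collar_half_face (a point): Centre of the matching half's mating face, 37.5 mm above its underside; axes as its centre. The face has a half bore 40 mm across and two upright tongues standing 14 mm out with rounded noses: a 24 mm wide one at y = -40 mm, a 12 mm wide one at y = +40 mm.
- odd_half_center (a point): The other loose half, same sizes, axes and kind of point, but with its tongues the other way round (wide one at y = +40 mm): it cannot enter the sockets.
- fixed_face (a point): Centre of the mating face of the bolted half, 37.5 mm above the clamp's bed. Axes are the clamp's: x is the way the sliding jaw closes, away from the handwheel; the face looks along -x. Wide socket (27 mm) at y = -40 mm, narrow (15 mm) at +40 mm, 20 mm deep, 45 high. The loose half belongs on the bed with its x along this x, at y = 0. It has the same boss on top.
- clamp: The screw clamp, fixed to the table; origin on the table under the handwheel's axis; x as for fixed_face, which is 245 mm ahead at y = 0. Flat steel bed, top 20 mm above the table, 156 mm wide, along which the half slides.
- wheel_axis (a point): Point on the handwheel's vertical axis, level with the middle of its crank handle (112 mm above the table). Axes are the clamp's. The wheel is a steel disc 110 mm across, top 81 mm above the table, on a gearbox 76 by 86 mm.
- crank_handle (a point): Middle of the upright black crank handle on the handwheel: a cylinder 22 mm in diameter, 83 to 141 mm above the table, 45 mm from the wheel's axis. It spins freely about its own axis, so it can be held without turning the hand. About 3 N sideways cranks it; the wheel stays where it is left.
- handwheel (a joint): Angle of the handwheel, rad, growing clockwise seen from above; 0 with the jaw fully open, starts between 0 and 7. One clockwise turn moves the sliding jaw 25 mm towards the bolted half; about 20.1 with the pointer on the long line.
- pointer (a point): On the black pointer at the left (+y) side of the sliding jaw, over the scale, in line with the jaw's flat pushing face, which is 120 mm wide and 40 mm high above the bed (lower than the half's body). Axes are the clamp's.
- scale_mark (a point): Centre of the long, 4 mm wide black line across the white scale beside the bed (the other lines are short and thin, 10 mm apart). Axes are the clamp's. With the pointer on it the tongues are in, and the loose half has about 4 mm of play between jaw and bolted half.
- amber_bottle: Bystander: amber bottle 72 mm across, 170 mm high, origin under its centre.
- white_jar: Bystander: white jar 80 mm across, 110 mm high, origin under its centre.
- tin: Bystander: metal tin 90 mm across, 100 mm high, origin under its centre.
- small_bottle: Bystander: small amber bottle 52 mm across, 100 mm high, origin under its centre.

How it is judged (in metres and radians):
On the way:
1. the matching half stands released on the bed between the jaw and the bolted half, tongues towards the sockets (x of fixed_face in the frame of collar_half_center between 0.032 and 0.13 m and y of fixed_face in the frame of collar_half_center between -0.015 and 0.015 m and z of collar_half_center in the frame of fixed_face between -0.005 and 0.005 m and angle between collar_half_center's own z axis and vertical below 0.08 rad and angle between the x axis of collar_half_center and the x axis of fixed_face, either way round below 0.25 rad and contact force between collar_half and the fingers below 0.1 N), for 0.2 s.
At the end, for the whole second after the job is handed in: The pointer is within 3 mm of the long line, and the matching half stands upright on the bed (5 mm, 0.08 rad) with its tongues in the sockets: mating faces at most 9 mm apart, sideways offset under 4 mm, yaw within 0.06 rad; wheel and half at rest (x of pointer in the frame of scale_mark between -0.003 and 0.003 m and x of fixed_face in the frame of collar_half_center between 0.032 and 0.044 m and y of fixed_face in the frame of collar_half_center between -0.004 and 0.004 m and z of collar_half_center in the frame of fixed_face between -0.005 and 0.005 m and angle between collar_half_center's own z axis and vertical below 0.08 rad and angle between the x axis of collar_half_center and the x axis of fixed_face, either way round below 0.06 rad and velocity of joint handwheel between -0.05 and 0.05 rad/s and linear speed of collar_half below 0.01 m/s); the robot touches nothing.
It fails at once if a bottle, the jar or the tin is moved more than 30 mm or tipped (distance of any of amber_bottle, white_jar, tin, small_bottle from where it was at the start of the episode above 0.03 m or angle between any of amber_bottle, white_jar, tin, small_bottle's own z axis and vertical above 0.5 rad).
It also fails if it takes over 72 s, if anything falls off the work surface, if the arm or the gripper's body presses on something with over 40 N, if the wrist force passes 120 N, or if a joint passes its speed limit or range.

### The arm

A 6-joint arm with a two-finger parallel gripper is mounted at the origin on the work surface. World frame = base frame: x ahead of the robot, y to its left, z up, the work surface at z = 0. Lengths are in mm, angles in rad, forces in N, time in s.
With the tool pointing down it reaches from about 350 to 775 mm from the base axis. Payload 7.3 kg.
Tool frame: the origin (TCP) lies on the centre line of the jaws, within the pads' length; the fingertips stand 22 mm ahead of it and the grasp point (between the pads) lies 3 mm ahead of it; z points along the fingers, y is the direction in which the jaws open and shut (so a half turn about z gives the same grasp; the last joint's range is limited). The gripper opens to 92 mm and grips with 3 to 60 N. Pads are 19 mm wide; open, the fingers measure 130 mm over their backs; the gripper's body (75 mm by 190 mm) begins 47 mm behind the grasp point.
Start: joints at [0.961, 0.342, 1.524, -0, 1.275, -0.146], TCP at [234.847, 469.563, 248.741] pointing down, gripper open.
Joint ranges: [-2.53, 2.53], [-0.77, 2.02], [0.04, 2.7], [-1, 4.14], [0.28, 2.66], [-3.11, 3.11]. Speed limits (rad/s): [2.57, 2.57, 3.14, 3.14, 3.14, 3.14].

### API

Orientations are given as [roll, pitch, yaw] about the fixed x, y, z axes, in that order (R = Rz(yaw) Ry(pitch) Rx(roll)).
In Python, from plant import bot gives the robot as it stands.
- The arm moves only by the tool play_rows, never from a script. Its argument "moves" is one flat list of numbers, 5 for each row, row after row: the closure in counts, from 0 (fully open) to 255 (shut), then the shift along the tool's x, y, z in mm, then the turn about the tool's z in degrees. A call has 1 to 8 rows; each row is the pose to reach, as a shift and turn from the pose commanded when the call began, along the tool's axes at that moment; what a row does not reach only later rows make up. A row lasts 1/12 s, in which the tool goes at most 41.7 mm and 7.16 degrees, less where a joint would pass 70% of its speed; a pose out of reach is approached as far as the arm can. A call with a gripper value outside its range is refused whole. The fingers move at their own pace and stop on an object; the grip force is fixed at half the most. Time passes only in rows, so rows that repeat a pose let the fingers close. It gives the time, the measured TCP pose, the force and the opening at its end, in the units of the state.
- bot.get_obs(): the state, without advancing time (a new reading comes with each control period).
- bot.capture(name): name is "scene" or "top" or "wrist"; returns a dict with "color" (420x560x3 uint8, red, green, blue), "fx", "fy", "cx", "cy" (pixels), "world_to_cam" (4x4, takes a point from world to camera coordinates); the wrist camera has in their place "T_tool_cam" (4x4, takes a point from camera to tool coordinates, whose origin is the TCP and whose axes are the flange's). Camera axes: x right, y down, z forward; pixel columns grow to the right and rows downward; lengths in mm; the calibration is good to about 2 mm. A picture is of the moment at which its call begins: read the wrist's pose just before it. There is no depth.
- bot.close_job(): hands the job in, once; it reports no verdict.
The state is a dict: "time": time; "joint_positions": joint angles; "dq": joint speeds; "tau": joint torques, N m; "tool_pos": TCP position; "tcp_rot": TCP orientation; "contact_force": force on the tool from outside, world axes, zero at the start; "moment": the same for the moment, N m; "grip_width": finger opening in mm.
Only numpy, scipy, OpenCV 4.12 (cv2) and the standard library are available. Lean on these libraries where they do the work, as an engineer would, in place of code of your own. Each camera call takes 0.05 s, during which the arm holds its last target.

## Working session

There is one attempt and no reset: what is moved stays moved. The work goes in short steps, Python scripts to look and compute and a tool call to move; the robot and the scene stay as the last step left them, time stands still between calls to the robot, and variables do not carry over. Pictures are saved under pics/ and viewed, and the job is handed in when it is done.

Besides the shell and the picture viewer there is one more tool, called after "Emit:" as a command line: name --argument value ..., lists and objects as JSON in quotes. play_rows: Moves the arm, as the interface text tells. Its arguments: {"type":"object","properties":{"moves":{"type":"array","items":{"type":"number"}}},"required":["moves"]}

```bash
mkdir -p pics; ls; cat > h.py <<'E'
import numpy as np, cv2
from plant import bot
from scipy.spatial.transform import Rotation as R
def save(c,n): cv2.imwrite('pics/'+n+'.png',cv2.cvtColor(c['color'],cv2.COLOR_RGB2BGR))
E
python3 - <<'E'
from h import *
print(bot.get_obs())
for n in ['scene','top','wrist']:
    c=bot.capture(n); save(c,n+'0'); print(n,c['fx'],c['cx'],c['cy'],(c.get('world_to_cam') if n!='wrist' else c['T_tool_cam']))
    np.save(n+'.npy',c,allow_pickle=True)
E
```

```text
pics
{'time': 0.0, 'joint_positions': array([ 9.60998895e-01,  3.42724981e-01,  1.52502835e+00, -3.74929374e-05,
        1.27540785e+00, -1.45981069e-01]), 'dq': array([-6.17897322e-04,  2.49753963e-05, -1.05705438e-03,  5.95792453e-04,
        1.24720788e-03,  1.39582935e-03]), 'tau': array([ 1.35168789e-04, -4.31250679e+01, -2.44216722e+01,  7.17248255e-02,
        5.59438672e-02, -1.07883723e-04]), 'tool_pos': array([234.62538093, 469.22676416, 248.03981835]), 'tcp_rot': array([-3.14003560e+00, -1.92691349e-04,  2.67778708e+00]), 'contact_force': array([-0.68289108, -0.84838557,  0.05867212]), 'moment': array([ 0.05016502, -0.06053509,  0.00536913]), 'grip_width': 91.61458015746233}
scene 400.45764319604194 273.21180124577234 203.7336577261172 [[ 7.32886234e-01  6.80351206e-01  7.07675614e-05 -3.50623979e+02]
 [ 5.56792841e-01 -5.99727218e-01 -5.74725148e-01 -2.89873966e+02]
 [-3.90972506e-01  4.21247552e-01 -8.18346503e-01  1.52637322e+03]
 [ 0.00000000e+00  0.00000000e+00  0.00000000e+00  1.00000000e+00]]
top 480.8702042048783 277.79702475724457 213.14550368900063 [[-2.43485330e-02 -9.99682540e-01 -6.47824330e-03 -7.40273095e+01]
 [-9.96125645e-01  2.48086407e-02 -8.43696060e-02  5.48558360e+02]
 [ 8.45035385e-02  4.39886815e-03 -9.96413469e-01  1.25554397e+03]
 [ 0.00000000e+00  0.00000000e+00  0.00000000e+00  1.00000000e+00]]
wrist 344.03166735048546 278.90272035560537 212.18011618567243 [[ 1.34588607e-03 -9.61249441e-01 -2.75676806e-01  7.40374192e+01]
 [ 9.99999039e-01  1.38534792e-03  5.15816550e-05 -1.28834983e-01]
 [ 3.32325453e-04 -2.75676611e-01  9.61250381e-01 -1.36661710e+02]
 [ 0.00000000e+00  0.00000000e+00  0.00000000e+00  1.00000000e+00]]
```

View pics/scene0.png

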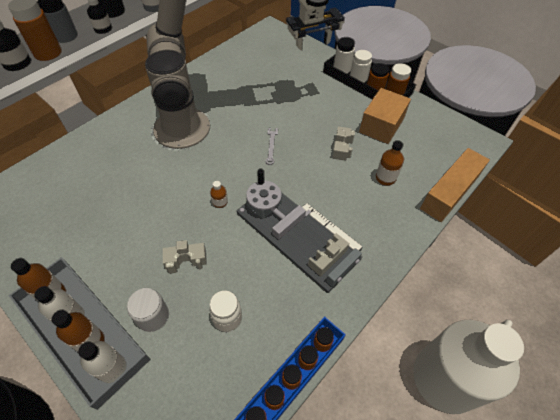

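View pics/top0.png

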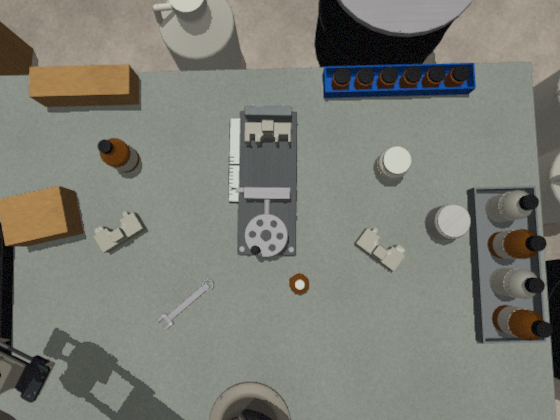

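View pics/wrist0.png

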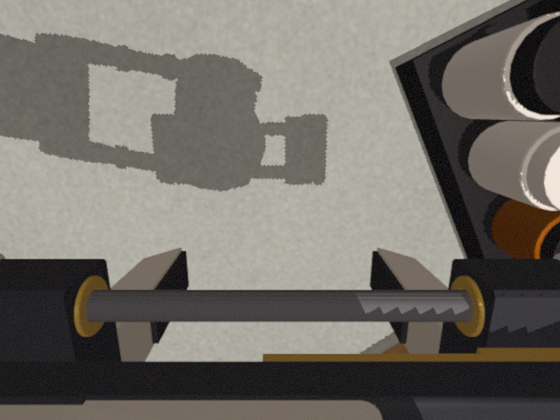

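The top view shows the clamp at about (267,180), with the handwheel at (266,236) and the crank at (255,251). The loose halves are at about (119,231) and (380,249). I'll zoom in.

```bash
python3 - <<'E'
from h import *
c=np.load('top.npy',allow_pickle=True).item()['color'][...,::-1]
s=np.load('scene.npy',allow_pickle=True).item()['color'][...,::-1]
def z(im,x0,y0,w,h,k): return cv2.resize(im[y0:y0+h,x0:x0+w],(w*k,h*k),interpolation=cv2.INTER_CUBIC)
A=np.hstack([z(c,85,200,66,60,6),z(c,347,218,66,60,6)])
cv2.imwrite('pics/tz.png',A)
B=np.hstack([z(s,320,115,50,50,8),z(s,155,230,50,50,8)])
cv2.imwrite('pics/sz.png',B)
cv2.imwrite('pics/cl.png',z(c,220,95,90,170,3))
E
```

```text
(no output)
```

View pics/tz.png

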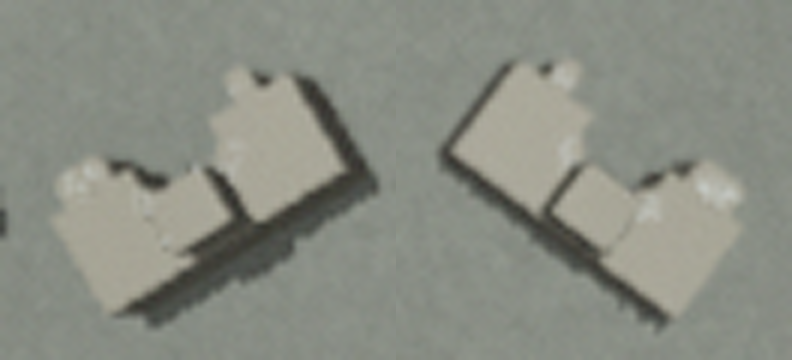

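View pics/sz.png

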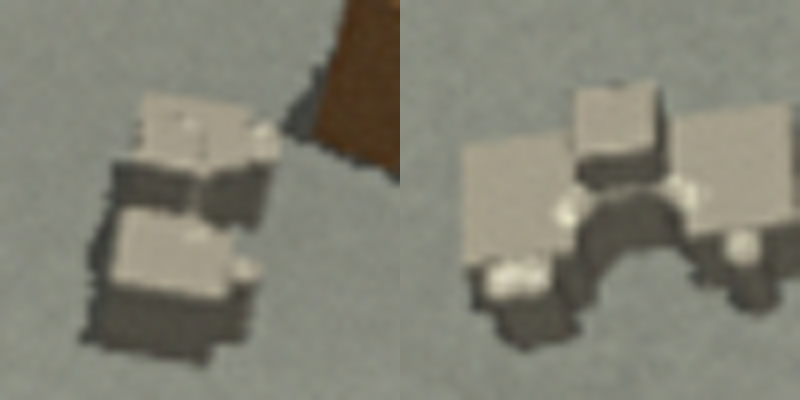

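View pics/cl.png

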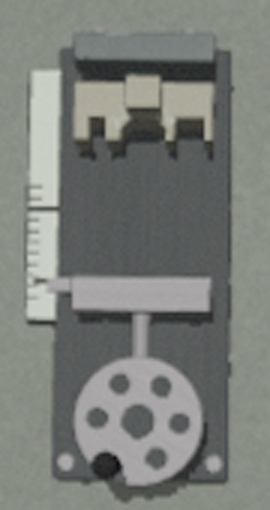

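The right half, at (380,249) in the top view, has its wide tongue on its right (-y), the same side as the wide socket, so it's the matching one. Next I'll measure it and the clamp.

```bash
cat >> h.py <<'E'
def ray(c,u,v,tool=None):
    d=np.array([(u-c['cx'])/c['fx'],(v-c['cy'])/c['fy'],1.])
    if 'world_to_cam' in c: M=np.linalg.inv(c['world_to_cam'])
    else:
        T=np.eye(4);T[:3,:3]=R.from_euler('xyz',tool['tcp_rot']).as_matrix();T[:3,3]=tool['tool_pos'];M=T@c['T_tool_cam']
    return M[:3,3],M[:3,:3]@d
def onz(c,u,v,z,tool=None):
    o,d=ray(c,u,v,tool); return o+d*(z-o[2])/d[2]
def tri(r1,r2):
    A=[];b=[]
    for o,d in (r1,r2):
        d=d/np.linalg.norm(d);P=np.eye(3)-np.outer(d,d);A.append(P);b.append(P@o)
    p=np.linalg.lstsq(np.vstack(A),np.hstack(b),rcond=None)[0]
    return p,[np.linalg.norm(np.cross(p-o,d/np.linalg.norm(d))) for o,d in (r1,r2)]
E
python3 - <<'E'
from h import *
np.set_printoptions(precision=1,suppress=True)
T=np.load('top.npy',allow_pickle=True).item();S=np.load('scene.npy',allow_pickle=True).item()
pt=lambda u,v:(347+(u-396+.5)/6-.5,218+(v+.5)/6-.5)
ps=lambda u,v:(155+(u-400+.5)/8-.5,230+(v+.5)/8-.5)
pc=lambda u,v:(220+(u+.5)/3-.5,95+(v+.5)/3-.5)
print('boss tri',tri(ray(T,*pt(594,211)),ray(S,*ps(616,120))))
print('boss75',onz(T,*pt(594,211),75))
a=onz(T,*pt(455,150),45);b=onz(T,*pt(680,318),45);print('back edge',a,b,np.linalg.norm(a-b),np.degrees(np.arctan2(*(a-b)[1::-1])))
print('wheel',onz(T,*pc(138.5,421),81),'handle top',onz(T,*pc(106,464),141))
print('fixed boss',onz(T,*pc(143,91),95))
for n,u,v in [('bedL',60,478),('bedR',227,480),('bedTL',62,40),('bedTR',230,52)]: print(n,onz(T,*pc(u,v),20))
print('jaw',onz(T,*pc(72,277),60),onz(T,*pc(210,277),60))
print('ptr',onz(T,*pc(42,281),25),'mark',onz(T,*pc(42,208),25))
# others
for n,u,v,z in [('jar',396,161,110),('tin',452,221,100),('small',299,284,100),('amber',105,146,170)]: print(n,onz(T,u,v,z))
E
```

```text
boss tri (array([ 435.6, -343. ,   70.8]), [np.float64(0.643643079940457), np.float64(0.6436430799405172)])
boss75 [ 435.3 -342.6   75. ]
back edge [ 462.9 -289.8   45. ] [ 388.4 -383.8   45. ] 119.9239816295951 51.58292758983965
wheel [487.  -56.2  81. ] handle top [450.9 -31.3 141. ]
fixed boss [766.5 -66.7  95. ]
bedL [440.8  16.1  20. ]
bedR [ 435.5 -131.2   20. ]
bedTL [835.9   7.3  20. ]
bedTR [ 820.8 -144.5   20. ]
jaw [613.7  -0.8  60. ] [ 610.7 -120.1   60. ]
ptr [615.7  28.6  25. ] mark [681.4  27.5  25. ]
jar [ 662.4 -386.   110. ]
tin [ 509.6 -520.8  100. ]
small [ 363.4 -135.9  100. ]
amber [705.1 320.  170. ]
```

Emit:
play_rows --moves '[0, -310, -145, 0, 0, 0, -310, -145, 0, 0, 0, -310, -145, 0, 0, 0, -310, -145, 0, 0, 0, -310, -145, 0, 0, 0, -310, -145, 0, 0, 0, -310, -145, 0, 0, 0, -310, -145, 0, 0]'

```text
time: 0.82
tool_pos: [442.5, 206.3, 248.7]
tcp_rot: [3.142, -0.0, 2.678]
contact_force: [1.3, 0.7, -0.8]
grip_width: 91.7
```

```bash
cat >> h.py <<'E'
def delta(tx,ty,tz,yawdeg=None):
    o=bot.get_obs(); p=o['tool_pos']; M=R.from_euler('xyz',o['tcp_rot']).as_matrix()
    y=np.degrees(o['tcp_rot'][2]); t=0 if yawdeg is None else (y-yawdeg+180)%360-180
    print('t',round(o['time'],2),'pos',p.round(1),'yaw',round(y,2),'F',o['contact_force'].round(1),'grip',round(o['grip_width'],1))
    print('shift',(M.T@(np.array([tx,ty,tz])-p)).round(1),'turn',round(t,2))
E
python3 -c "
from h import *
delta(435.5,-343,240,141.6)"
```

```text
t 0.82 pos [442.5 206.3 248.7] yaw 153.43 F [ 1.3  0.7 -0.8] grip 91.7
shift [-239.5 -494.4    8.6] turn 11.83
```

Emit:
play_rows --moves '[0, -120, -247, 0, 0, 0, -120, -247, 0, 0, 0, -120, -247, 0, 0, 0, -120, -247, 0, 0, 0, -120, -247, 0, 0, 0, -120, -247, 0, 0, 0, -120, -247, 0, 0]'

```text
time: 1.4
tool_pos: [438.0, -69.8, 248.7]
tcp_rot: [-3.141, 0.0, 2.676]
contact_force: [0.3, 0.2, 0.1]
grip_width: 92.1
```

Emit:
play_rows --moves '[0, -120, -247, 0, 11.8, 0, -120, -247, 0, 11.8, 0, -120, -247, 0, 11.8, 0, -120, -247, 0, 11.8, 0, -120, -247, 0, 11.8, 0, -120, -247, 0, 11.8, 0, -120, -247, 0, 11.8, 0, -120, -247, 0, 11.8]'

```text
time: 2.07
tool_pos: [434.5, -345.8, 247.7]
tcp_rot: [-3.14, 0.0, 2.467]
contact_force: [-0.7, 0.5, 0.3]
grip_width: 92.0
```

```bash
cat >> h.py <<'E'
def snap(n):
    o=bot.get_obs(); c=bot.capture('wrist'); c['obs']=o; np.save(n+'.npy',c,allow_pickle=True); save(c,n); return c
E
python3 -c "
from h import *
delta(435.5,-343,240,141.6); snap('w1')"
```

```text
t 2.07 pos [ 434.5 -345.8  247.7] yaw 141.37 F [-0.7  0.5  0.3] grip 92.0
shift [1.  2.8 7.7] turn -0.23
```

View pics/w1.png

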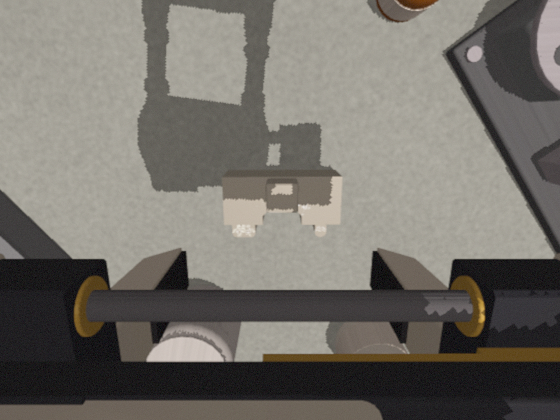

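The half shows at about (282,197), square to the image, with the wide tongue at (243,230) on the left and the boss at (282,195). I'll measure it more closely.

```bash
python3 - <<'E'
from h import *
c=np.load('w1.npy',allow_pickle=True).item()
im=c['color'][150:250,210:355,::-1]
cv2.imwrite('pics/w1z.png',cv2.resize(im,None,fx=5,fy=5,interpolation=cv2.INTER_CUBIC))
E
```

```text
(no output)
```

View pics/w1z.png

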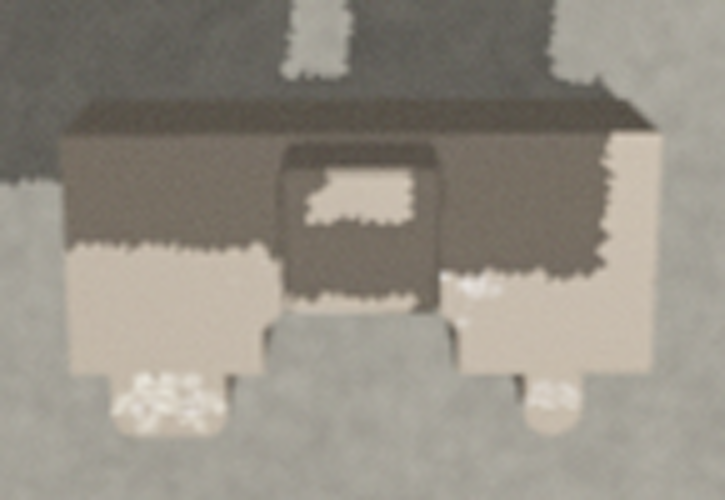

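```bash
python3 - <<'E'
from h import *
np.set_printoptions(precision=1,suppress=True)
c=np.load('w1.npy',allow_pickle=True).item();o=c['obs']
p=lambda u,v:(210+(u+.5)/5-.5,150+(v+.5)/5-.5)
T=np.load('top.npy',allow_pickle=True).item();S=np.load('scene.npy',allow_pickle=True).item()
pt=(347+(594-396+.5)/6-.5,218+(211+.5)/6-.5);ps=(155+(616-400+.5)/8-.5,230+(120+.5)/8-.5)
b=p(360,239)
print('boss75',onz(c,*b,75,o),'tri top',tri(ray(c,*b,o),ray(T,*pt)),'tri scene',tri(ray(c,*b,o),ray(S,*ps)))
P=[onz(c,*p(*q),45,o) for q in [(62,134),(662,134),(650,373),(72,373)]]
print(P, np.linalg.norm(P[0]-P[1]),np.linalg.norm(P[1]-P[2]))
d=P[1]-P[0];print(np.degrees(np.arctan2(d[1],d[0])));d=P[2]-P[3];print(np.degrees(np.arctan2(d[1],d[0])))
m=(P[0]+P[1])/2; f=(P[2]+P[3])/2; print('boss from body',m+(f-m)*15/50)
E
```

```text
boss75 [ 436.3 -344.4   75. ] tri top (array([ 435.5, -343.1,   77.4]), [np.float64(0.9948144241586533), np.float64(0.994814424158583)]) tri scene (array([ 437.1, -343.9,   73.3]), [np.float64(0.9114504972898156), np.float64(0.9114504972893076)])
[array([ 388.2, -381.9,   45. ]), array([ 462.7, -288.4,   45. ]), array([ 501.9, -319.5,   45. ]), array([ 427.3, -413.3,   45. ])] 119.58148225394277 50.047426142338566
51.46030787200115
51.47416775597341
boss from body [ 437.2 -344.5   45. ]
```

```bash
python3 -c "
from h import *
delta(436.6,-344.5,71,141.47)"
```

```text
t 2.12 pos [ 434.7 -343.1  247.7] yaw 141.42 F [ 0.   1.4 -1. ] grip 92.0
shift [-2.600e+00  1.000e-01  1.767e+02] turn -0.05
```

Emit:
play_rows --moves '[0, -2.5, 0, 40, 0, 0, -2.5, 0, 80, 0, 0, -2.5, 0, 120, 0, 0, -2.5, 0, 145, 0, 0, -2.5, 0, 145, 0, 0, -2.5, 0, 145, 0]'

```text
time: 2.62
tool_pos: [437.2, -341.0, 103.3]
tcp_rot: [3.141, -0.003, 2.473]
contact_force: [0.1, -0.5, 0.5]
grip_width: 91.9
```

```bash
python3 -c "
from h import *
delta(436.6,-344.5,71,141.47);snap('w2');delta(436.6,-344.5,71,141.47)"
```

```text
t 2.62 pos [ 437.2 -341.   103.3] yaw 141.69 F [ 0.1 -0.5  0.5] grip 91.9
shift [-1.8 -3.1 32.3] turn 0.22
t 2.67 pos [ 438.1 -342.2  104.9] yaw 141.68 F [ 0.  -0.1  0.3] grip 91.6
shift [-0.3 -2.8 33.9] turn 0.21
```

View pics/w2.png

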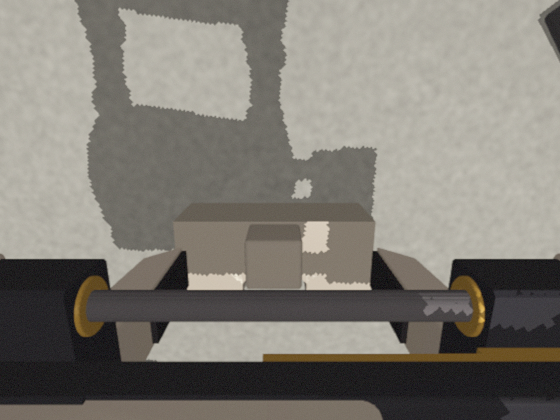

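The boss is at (274,260), about 5 px left of the finger centre line, which agrees with the -2.8 mm correction.

Emit:
play_rows --moves '[0, -1, -2.8, 20, 0, 0, -1, -2.8, 33, 0, 0, -1, -2.8, 33, 0, 0, -1, -2.8, 33, 0]'

```text
time: 3.0
tool_pos: [437.2, -345.7, 72.6]
tcp_rot: [-3.141, 0.002, 2.472]
contact_force: [0.6, 0.3, 0.8]
grip_width: 91.7
```

Emit:
play_rows --moves '[255, 0, 0, 0, 0, 255, 0, 0, 0, 0, 255, 0, 0, 0, 0, 255, 0, 0, 0, 0, 255, 0, 0, 0, 0, 255, 0, 0, 0, 0, 255, 0, 0, 0, 0, 255, 0, 0, 0, 0]'

```text
time: 3.67
tool_pos: [436.3, -345.3, 70.6]
tcp_rot: [3.141, -0.0, 2.472]
contact_force: [0.4, -0.0, 0.0]
grip_width: 42.9
```

Emit:
play_rows --moves '[255, 0, 0, 0, 0, 255, 0, 0, 0, 0, 255, 0, 0, 0, 0, 255, 0, 0, 0, 0, 255, 0, 0, 0, 0, 255, 0, 0, 0, 0]'

```text
time: 4.17
tool_pos: [436.4, -345.3, 70.6]
tcp_rot: [3.141, -0.0, 2.472]
contact_force: [0.8, 0.3, -0.4]
grip_width: 29.4
```

Emit:
play_rows --moves '[255, 0, 0, -30, 0, 255, 0, 0, -60, 0, 255, 0, 0, -90, 0, 255, 0, 0, -120, 0, 255, 0, 0, -120, 0, 255, 0, 0, -120, 0]'

```text
time: 4.67
tool_pos: [436.8, -345.8, 192.0]
tcp_rot: [-3.141, 0.003, 2.472]
contact_force: [0.3, 0.0, -3.6]
grip_width: 29.8
```

```bash
python3 -c "
from h import *
snap('w3');delta(667,-63,192,178)"
```

```text
t 4.72 pos [ 436.1 -345.1  190.3] yaw 141.63 F [-0.6 -0.5 -2.8] grip 29.8
shift [ -5.9 364.5  -1.7] turn -36.37
```

View pics/w3.png

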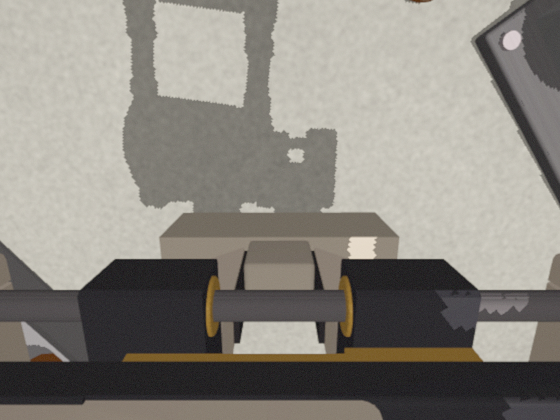

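Emit:
play_rows --moves '[255, -3, 150, -10, -18, 255, -3, 150, -10, -18, 255, -3, 150, -10, -18, 255, -3, 190, -10, -18, 255, -6, 230, -10, -36.4, 255, -6, 270, -10, -36.4, 255, -6, 300, -10, -36.4, 255, -6, 325, -10, -36.4]'

```text
time: 5.38
tool_pos: [643.3, -91.3, 197.9]
tcp_rot: [3.14, -0.004, 3.112]
contact_force: [0.9, -0.4, -1.6]
grip_width: 30.0
```

```bash
python3 -c "
from h import *
delta(667,-63,200,178)"
```

```text
t 5.38 pos [643.3 -91.3 197.9] yaw 178.32 F [ 0.9 -0.4 -1.6] grip 30.0
shift [-22.8  29.   -2.1] turn 0.32
```

Emit:
play_rows --moves '[255, -23, 28, 0, 0, 255, -23, 28, 0, 0, 255, -23, 28, 0, 0, 255, -23, 28, 0, 0]'

```text
time: 5.72
tool_pos: [665.8, -67.1, 198.3]
tcp_rot: [3.141, -0.004, 3.108]
contact_force: [0.2, -0.5, -2.3]
grip_width: 29.7
```

```bash
python3 -c "
from h import *
delta(667,-63,200,178);snap('w4');c=bot.capture('top');save(c,'top4');np.save('top4.npy',c,allow_pickle=True)"
```

```text
t 5.72 pos [665.8 -67.1 198.3] yaw 178.05 F [ 0.2 -0.5 -2.3] grip 29.7
shift [-1.1  4.1 -1.7] turn 0.05
```

View pics/w4.png

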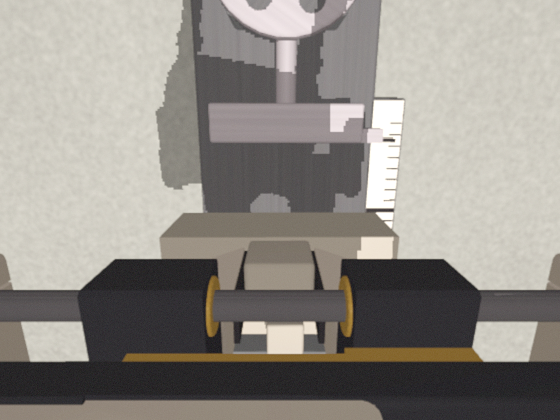

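The wrist view shows the jaw at rows 103-142 (columns 210-364), the pointer tip at about (394,140), the long line at row 210 (columns 367-394), and the bed edges at about x=193/380. Zooming in.

```bash
python3 - <<'E'
from h import *
c=np.load('w4.npy',allow_pickle=True).item()
im=c['color'][85:220,185:410,::-1]
im=np.clip(im.astype(float)*1.4,0,255).astype(np.uint8)
cv2.imwrite('pics/w4z.png',cv2.resize(im,None,fx=3.5,fy=3.5,interpolation=cv2.INTER_CUBIC))
E
```

```text
(no output)
```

View pics/w4z.png

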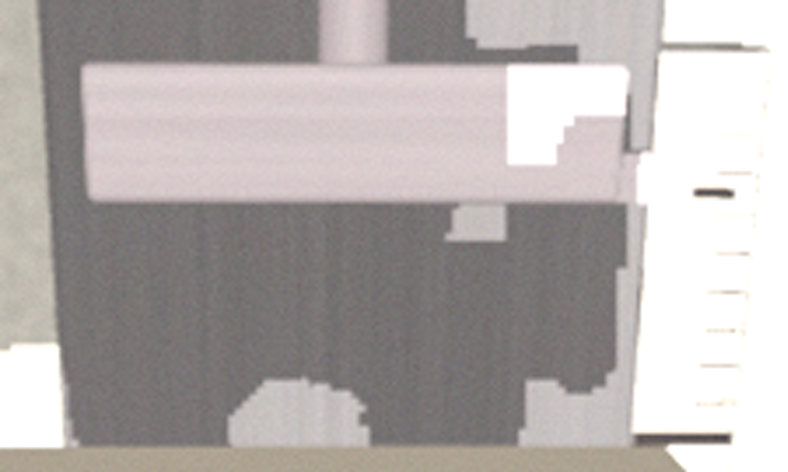

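```bash
python3 - <<'E'
from h import *
np.set_printoptions(precision=1,suppress=True)
c=np.load('w4.npy',allow_pickle=True).item();o=c['obs']
p=lambda u,v:(185+(u+.5)/3.5-.5,85+(v+.5)/3.5-.5)
for n,u,v,z in [('jawR',88,201,60),('jawL',623,203,60),('backR',82,64,60),('backL',628,66,60),('ptr',714,193,24),('mark',732,437,24),('markL',635,437,24),('bedR1',40,20,20),('bedR2',64,420,20),('bedL1',662,20,20),('bedL2',633,400,20),('stemL',320,40,40),('stemR',387,40,40)]:
    print(n,onz(c,*p(u,v),z,o))
# from full image: wheel
print('wheel disc',onz(c,223,10,81,o),onz(c,355,10,81,o),onz(c,288,39,81,o))
print('boss held ray at z=199',onz(c,280,251,o['tool_pos'][2]+4,o))
E
```

```text
jawR [ 610.8 -119.9   60. ]
jawL [615.2   0.3  60. ]
backR [ 581.5 -118.6   60. ]
backL [585.8   0.4  60. ]
ptr [616.5  31.8  24. ]
mark [680.9  40.1  24. ]
markL [680.   14.1  24. ]
bedR1 [ 569.3 -135.9   20. ]
bedR2 [ 671.4 -139.4   20. ]
bedL1 [574.3  17.9  20. ]
bedL2 [670.8  14.2  20. ]
stemL [577.2 -66.7  40. ]
stemR [577.7 -51.1  40. ]
wheel disc [524.4 -99.5  81. ] [527.2 -12.6  81. ] [543.2 -57.2  81. ]
boss held ray at z=199 [646.5 -66.2 202.3]
```

```bash
python3 - <<'E'
from h import *
np.set_printoptions(precision=1,suppress=True)
c=np.load('w4.npy',allow_pickle=True).item();o=c['obs'];T=np.load('top.npy',allow_pickle=True).item()
p=lambda u,v:(185+(u+.5)/3.5-.5,85+(v+.5)/3.5-.5)
pc=lambda u,v:(220+(u+.5)/3-.5,95+(v+.5)/3-.5)
print('scale mark outer/inner mid',tri(ray(c,*p(684,437),o),ray(T,*pc(42,208))))
print('jaw face L',tri(ray(c,*p(623,203),o),ray(T,*pc(72,277))),'R',tri(ray(c,*p(88,201),o),ray(T,*pc(210,277))))
delta(655,-61.6,120,177.9)
E
```

```text
scale mark outer/inner mid (array([681.9,  28.1,  20.5]), [np.float64(0.4465189814832214), np.float64(0.44651898148279473)])
jaw face L (array([614.1,  -0.7,  62.8]), [np.float64(0.8796941476270245), np.float64(0.8796941476273984)]) R (array([ 610.9, -120.1,   58.5]), [np.float64(0.02421872961872567), np.float64(0.024218729619489142)])
t 5.82 pos [665.8 -68.2 199.6] yaw 177.95 F [-0.3  0.2 -1.9] grip 29.7
shift [10.8  6.2 79.6] turn 0.05
```

Two-view heights agree with the text: scale about 20 mm, jaw top about 60 mm. Moving over the place and down to TCP z≈120.

Emit:
play_rows --moves '[255, 11, 6, 0, 0, 255, 11, 6, 0, 0, 255, 11, 6, 25, 0, 255, 11, 6, 50, 0, 255, 11, 6, 75, 0, 255, 11, 6, 75, 0, 255, 11, 6, 75, 0]'

```text
time: 6.4
tool_pos: [655.2, -61.5, 124.9]
tcp_rot: [3.141, -0.003, 3.106]
contact_force: [0.3, -0.6, -2.3]
grip_width: 29.5
```

```bash
python3 - <<'E'
from h import *
delta(655,-61.6,92,177.9)
snap('w5'); delta(655,-61.6,92,177.9)
c=bot.capture('top');np.save('top5.npy',c,allow_pickle=True); delta(655,-61.6,92,177.9)
im=np.clip(c['color'][95:265,220:310,::-1].astype(float)*1.3,0,255).astype(np.uint8)
cv2.imwrite('pics/top5z.png',cv2.resize(im,None,fx=3.5,fy=3.5,interpolation=cv2.INTER_CUBIC))
c=bot.capture('scene'); im=c['color'][165:295,230:370,::-1];cv2.imwrite('pics/sc5z.png',cv2.resize(im,None,fx=4,fy=4,interpolation=cv2.INTER_CUBIC))
E
```

```text
t 6.4 pos [655.2 -61.5 124.9] yaw 177.96 F [ 0.3 -0.6 -2.3] grip 29.5
shift [ 0.1 -0.2 32.9] turn 0.06
t 6.45 pos [656.4 -61.5 126.7] yaw 177.97 F [ 0.  -0.3 -1.5] grip 29.7
shift [ 1.4 -0.1 34.7] turn 0.07
t 6.5 pos [657.  -61.5 127.6] yaw 177.99 F [-0.1 -0.6 -2. ] grip 30.0
shift [ 2.1 -0.2 35.6] turn 0.09
```

View pics/w5.png

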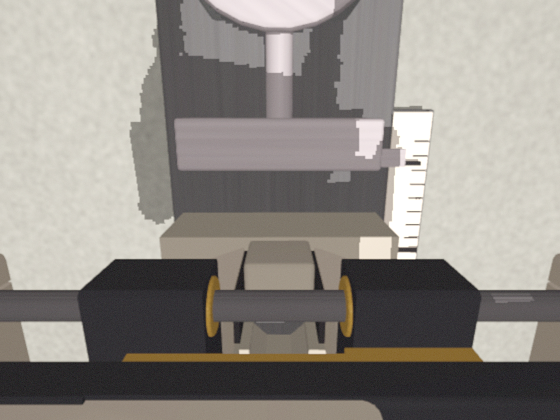

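View pics/sc5z.png

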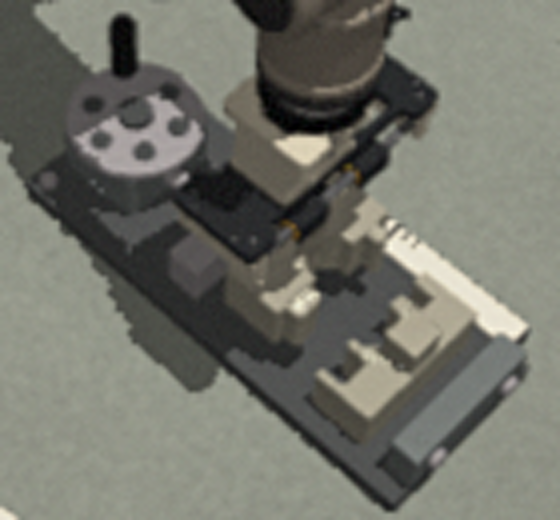

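The jaw centre (column 280), the stem (280), and the half's boss and body (280) all line up. Lowering.

Emit:
play_rows --moves '[255, 0, 0, 15, 0, 255, 0, 0, 25, 0, 255, 0, 0, 32, 0, 255, 0, 0, 32, 0, 255, 0, 0, 32, 0]'

```text
time: 6.97
tool_pos: [656.0, -60.7, 93.7]
tcp_rot: [3.141, -0.0, 3.107]
contact_force: [-0.1, 0.3, -1.2]
grip_width: 29.9
```

Emit:
play_rows --moves '[255, 0, 0, 1.5, 0, 255, 0, 0, 1.5, 0, 255, 0, 0, 1.5, 0]'

```text
time: 7.22
tool_pos: [656.2, -60.7, 92.7]
tcp_rot: [-3.142, 0.001, 3.107]
contact_force: [-0.2, -1.5, -3.2]
grip_width: 29.9
```

Emit:
play_rows --moves '[255, 0, -0.5, 1.5, 0, 255, 0, -0.5, 1.5, 0, 255, 0, -0.5, 1.5, 0]'

```text
time: 7.47
tool_pos: [656.0, -61.2, 90.7]
tcp_rot: [3.141, -0.0, 3.107]
contact_force: [0.4, -0.0, -2.0]
grip_width: 29.5
```

Emit:
play_rows --moves '[255, 0, -0.5, 1, 0, 255, 0, -0.5, 1, 0, 255, 0, -0.5, 1, 0]'

```text
time: 7.72
tool_pos: [656.2, -61.3, 90.7]
tcp_rot: [3.141, 0.001, 3.107]
contact_force: [-2.0, 1.6, 5.3]
grip_width: 29.7
```

Contact is at TCP z≈90.7 (+5 N), so it's on the bed. Releasing.

Emit:
play_rows --moves '[60, 0, 0, 0, 0, 60, 0, 0, 0, 0, 60, 0, 0, 0, 0, 60, 0, 0, 0, 0, 60, 0, 0, 0, 0, 60, 0, 0, 0, 0]'

```text
time: 8.22
tool_pos: [656.0, -61.8, 89.6]
tcp_rot: [3.142, -0.0, 3.107]
contact_force: [-0.4, 0.5, 1.0]
grip_width: 65.3
```

Emit:
play_rows --moves '[60, 0, 0, -10, 0, 60, 0, 0, -40, 0, 60, 0, 0, -80, 0, 60, 0, 0, -110, 0, 60, 0, 0, -110, 0, 60, 0, 0, -110, 0]'

```text
time: 8.72
tool_pos: [657.0, -61.9, 203.0]
tcp_rot: [-3.141, 0.006, 3.107]
contact_force: [-0.3, -1.1, -0.0]
grip_width: 70.6
```

```bash
python3 - <<'E'
from h import *
snap('w6'); delta(655,-61.6,92,177.9)
E
```

```text
t 8.77 pos [656.1 -61.8 200.8] yaw 178.02 F [ 0.1  0.5 -1.3] grip 70.3
shift [1.200e+00 1.000e-01 1.088e+02] turn 0.12
```

View pics/w6.png

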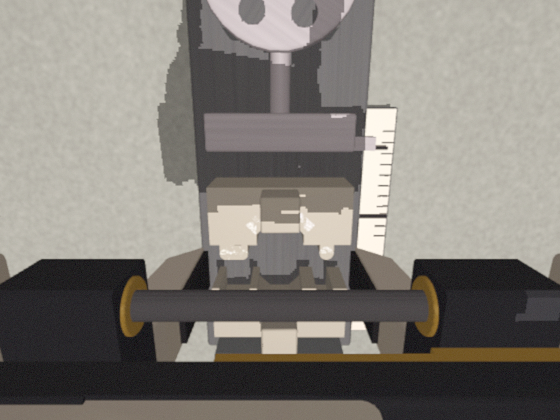

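The half stands square on the bed, tongues (235,250) and (326,250) facing the sockets. Next, over the wheel to look at the crank.

Emit:
play_rows --moves '[60, 40, 0, -20, 0, 60, 80, 0, -20, 0, 60, 120, 0, -20, 0, 60, 160, 4, -20, 0, 60, 170, 4, -20, 0, 60, 170, 4, -20, 0, 60, 170, 4, -20, 0]'

```text
time: 9.35
tool_pos: [486.1, -51.9, 219.4]
tcp_rot: [3.141, -0.0, 3.107]
contact_force: [1.6, 0.6, -0.9]
grip_width: 70.3
```

```bash
python3 - <<'E'
from h import *
snap('w7'); delta(450,-31,200,177.9)
E
```

```text
t 9.4 pos [486.9 -52.1 219.4] yaw 178.02 F [ 0.9  0.4 -0.9] grip 70.3
shift [37.6 19.8 19.4] turn 0.12
```

View pics/w7.png

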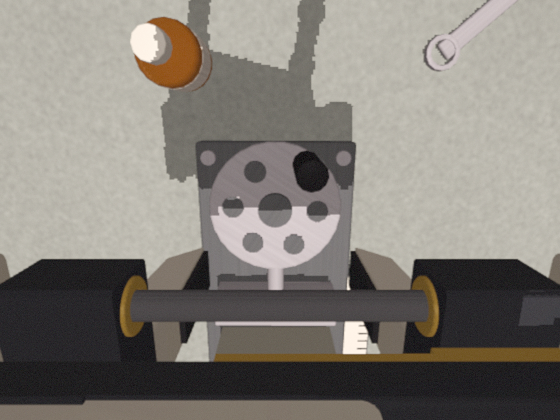

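```bash
python3 - <<'E'
from h import *
np.set_printoptions(precision=1,suppress=True)
c=np.load('w7.npy',allow_pickle=True).item();o=c['obs']
g=c['color'].max(2); sub=g[140:205,285:345]
m=(sub<28).astype(np.uint8); n,l,s,ce=cv2.connectedComponentsWithStats(m); i=1+np.argmax(s[1:,4]); print(s[i],ce[i]+[285,140])
cv2.imwrite('pics/w7z.png',cv2.resize(np.clip(c['color'][130:280,190:370,::-1]*1.5,0,255).astype(np.uint8),None,fx=4,fy=4,interpolation=cv2.INTER_CUBIC))
E
```

```text
[  9  11  26  26 197] [303.2 160. ]
```

View pics/w7z.png

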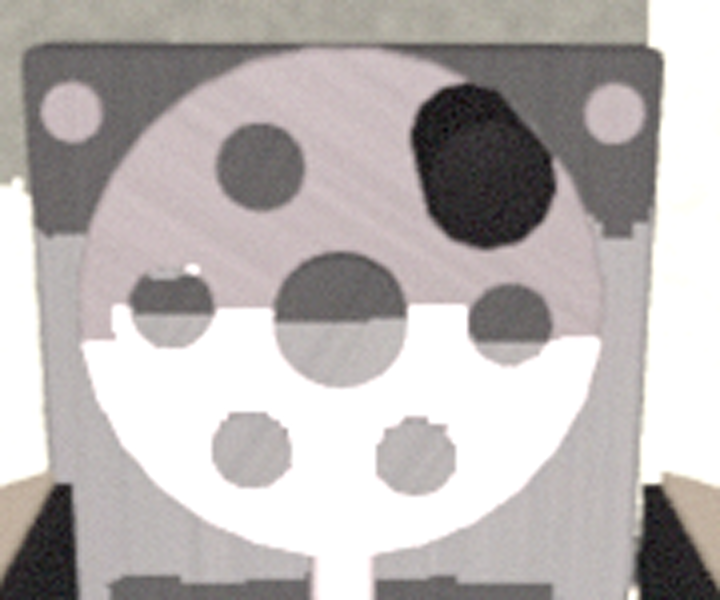

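```bash
python3 - <<'E'
from h import *
np.set_printoptions(precision=1,suppress=True)
c=np.load('w7.npy',allow_pickle=True).item();o=c['obs'];T=np.load('top.npy',allow_pickle=True).item()
p=lambda u,v:(190+(u+.5)/4-.5,130+(v+.5)/4-.5)
pc=lambda u,v:(220+(u+.5)/3-.5,95+(v+.5)/3-.5)
q=[onz(c,*p(*a),81,o) for a in [(80,305),(603,305),(341,46),(341,555)]]
print(q,(q[0]+q[1])/2,(q[2]+q[3])/2)
print('hub',onz(c,*p(340,320),81,o),onz(c,*p(340,320),90,o))
print('handle top',onz(c,*p(490,182),141,o),'base',onz(c,*p(463,132),83,o))
print(tri(ray(c,*p(490,182),o),ray(T,*pc(106,464))))
E
```

```text
[array([ 483.4, -109.4,   81. ]), array([487.1,  -1.2,  81. ]), array([432.7, -53.5,  81. ]), array([541.6, -57.5,  81. ])] [485.2 -55.3  81. ] [487.2 -55.5  81. ]
hub [488.5 -55.7  81. ] [486.  -55.5  90. ]
handle top [450.  -29.9 141. ] base [450.1 -29.9  83. ]
(array([450.7, -30.4, 137.8]), [np.float64(0.7527917495679608), np.float64(0.7527917495681461)])
```

Emit:
play_rows --moves '[60, 37.7, 20.8, 0, 0, 60, 37.7, 20.8, 0, 0, 60, 37.7, 20.8, 20, 0, 60, 37.7, 20.8, 50, 0, 60, 37.7, 20.8, 50, 0, 60, 37.7, 20.8, 50, 0]'

```text
time: 9.9
tool_pos: [449.3, -29.7, 168.7]
tcp_rot: [3.141, -0.004, 3.107]
contact_force: [1.0, 0.1, 1.0]
grip_width: 70.0
```

```bash
python3 - <<'E'
from h import *
snap('w8'); delta(450,-30,122,177.9)
E
```

```text
t 9.95 pos [450.1 -29.9 169.9] yaw 178.03 F [0.1 0.5 0.5] grip 70.1
shift [ 0.  -0.1 47.9] turn 0.13
```

View pics/w8.png

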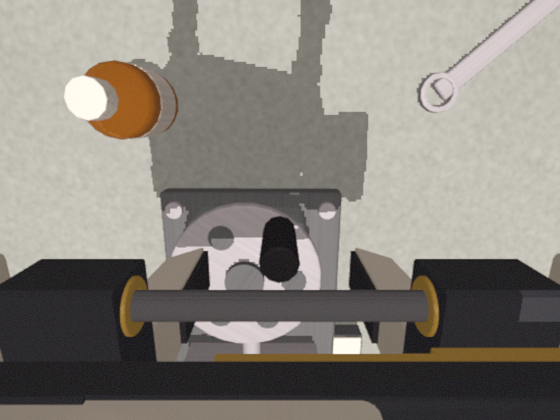

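The handle top (279,262) is centred between the fingers. Moving down and gripping.

Emit:
play_rows --moves '[60, 0, 0, 25, 0, 60, 0, 0, 48, 0, 60, 0, 0, 48, 0, 255, 0, 0, 48, 0, 255, 0, 0, 48, 0, 255, 0, 0, 48, 0, 255, 0, 0, 48, 0, 255, 0, 0, 48, 0]'

```text
time: 10.62
tool_pos: [449.8, -29.9, 122.7]
tcp_rot: [-3.141, 0.002, 3.107]
contact_force: [-0.7, 0.1, -0.0]
grip_width: 41.4
```

Emit:
play_rows --moves '[255, 0, 0, 0, 0, 255, 0, 0, 0, 0, 255, 0, 0, 0, 0, 255, 0, 0, 0, 0, 255, 0, 0, 0, 0, 255, 0, 0, 0, 0]'

```text
time: 11.12
tool_pos: [449.2, -29.7, 121.9]
tcp_rot: [3.141, 0.0, 3.107]
contact_force: [-1.0, 0.4, 3.6]
grip_width: 21.6
```

```bash
cat >> h.py <<'E'
C=np.array([487.0,-55.5])
def arc(step,n,start=None,r=45.):
    "suggest tool shifts for n rows clockwise"
    o=bot.get_obs(); p=o['tool_pos'][:2]-C; a=np.degrees(np.arctan2(p[1],p[0])); print('t',round(o['time'],2),'ang',round(a,1),'r',round(np.hypot(*p),1),'z',o['tool_pos'][2].round(1),'F',o['contact_force'].round(1),'grip',o['grip_width'].round(1))
    M=R.from_euler('xyz',o['tcp_rot']).as_matrix()
    s=a if start is None else start; p0=r*np.array([np.cos(np.radians(s)),np.sin(np.radians(s))])
    for k in range(1,n+1):
        t=np.radians(s-step*k); d=np.r_[r*np.array([np.cos(t),np.sin(t)])-p0,0]; print(np.round(M.T@d,1)[:2].tolist(),end=' ')
    print('end',s-step*n)
E
python3 -c "
from h import *
arc(12,8)"
```

```text
Traceback (most recent call last):
  File "h.py", line 29, in arc
    o=bot.get_obs(); p=o['tool_pos'][:2]-C; a=np.degrees(np.arctan2(p[1],p[0])); print('t',round(o['time'],2),'ang',round(a,1),'r',round(np.hypot(*p),1),'z',o['tool_pos'][2].round(1),'F',o['contact_force'].round(1),'grip',o['grip_width'].round(1))
                                                                                                                                                                                                                              ^^^^^^^^^^^^^^^^^^^^^
AttributeError: 'float' object has no attribute 'round'
```

```bash
sed -i "s/o\['grip_width'\].round(1)/round(o['grip_width'],1)/" h.py
python3 -c "
from h import *
arc(12,8,145.5)"
```

```text
t 11.12 ang 145.7 r 45.7 z 121.9 F [-1.   0.4  3.6] grip 21.6
[-5.9, 7.4] [-13.1, 13.3] [-21.5, 17.7] [-30.5, 20.2] [-39.9, 20.8] [-49.2, 19.4] [-58.0, 16.1] [-66.0, 11.0] end 49.5
```

Emit:
play_rows --moves '[255, -5.9, 7.4, 0, 0, 255, -13.1, 13.3, 0, 0, 255, -21.5, 17.7, 0, 0, 255, -30.5, 20.2, 0, 0, 255, -39.9, 20.8, 0, 0, 255, -49.2, 19.4, 0, 0, 255, -58, 16.1, 0, 0, 255, -66, 11, 0, 0]'

```text
time: 11.78
tool_pos: [515.9, -21.2, 121.8]
tcp_rot: [-3.141, -0.002, 3.108]
contact_force: [-8.2, -5.7, 9.5]
grip_width: 21.4
```

```bash
python3 -c "
from h import *
arc(14,8,49.5)
c=bot.capture('top');save(c,'top9')
cv2.imwrite('pics/top9z.png',cv2.resize(c['color'][95:265,220:310,::-1],None,fx=3.5,fy=3.5,interpolation=cv2.INTER_CUBIC))
"
```

```text
t 11.78 ang 49.9 r 44.9 z 121.8 F [-8.2 -5.7  9.5] grip 21.4
[-7.7, -7.8] [-13.2, -17.3] [-16.3, -27.8] [-16.8, -38.8] [-14.6, -49.5] [-9.9, -59.4] [-2.9, -67.9] [6.0, -74.4] end -62.5
```

View pics/top9z.png

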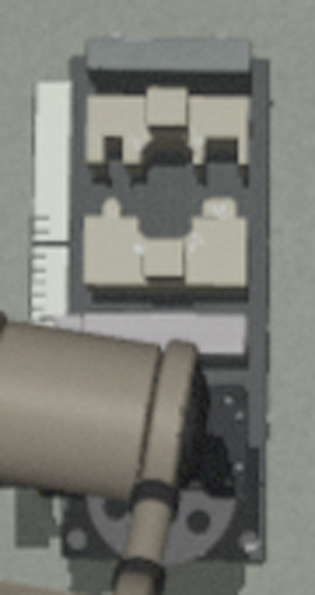

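The wheel follows the hand, the jaw has moved, and the tongues line up with the sockets. I'll keep cranking.

Emit:
play_rows --moves '[255, -7.7, -7.8, 0, 0, 255, -13.2, -17.3, 0, 0, 255, -16.3, -27.8, 0, 0, 255, -16.8, -38.8, 0, 0, 255, -14.6, -49.5, 0, 0, 255, -9.9, -59.4, 0, 0, 255, -2.9, -67.9, 0, 0, 255, 6, -74.4, 0, 0]'

```text
time: 12.5
tool_pos: [508.4, -94.6, 121.9]
tcp_rot: [3.14, 0.002, 3.107]
contact_force: [0.4, 6.5, 5.3]
grip_width: 21.4
```

```bash
python3 -c "
from h import *
arc(16,8,-62.5);arc(16,8,-190.5);arc(16,8,-318.5);arc(16,8,-446.5)
"
```

```text
t 12.5 ang -61.3 r 44.6 z 121.9 F [0.4 6.5 5.3] grip 21.4
[11.7, -4.6] [24.1, -5.8] [36.4, -3.5] [47.6, 2.1] [56.9, 10.6] [63.4, 21.2] [66.8, 33.3] [66.7, 45.8] end -190.5
t 12.5 ang -61.3 r 44.6 z 121.9 F [0.4 6.5 5.3] grip 21.4
[-3.6, 12.0] [-10.3, 22.6] [-19.7, 30.9] [-31.0, 36.3] [-43.3, 38.3] [-55.8, 36.9] [-67.4, 32.1] [-77.2, 24.3] end -318.5
t 12.5 ang -61.3 r 44.6 z 121.9 F [0.4 6.5 5.3] grip 21.4
[-7.3, -10.2] [-11.4, -22.0] [-12.2, -34.5] [-9.5, -46.7] [-3.5, -57.7] [5.3, -66.7] [16.2, -72.8] [28.3, -75.8] end -446.5
t 12.5 ang -61.3 r 44.6 z 121.9 F [0.4 6.5 5.3] grip 21.4
[12.5, 0.5] [24.4, 4.5] [34.7, 11.6] [42.7, 21.3] [47.7, 32.8] [49.3, 45.2] [47.4, 57.6] [42.2, 69.0] end -574.5
```

Emit:
play_rows --moves '[255, 11.7, -4.6, 0, 0, 255, 24.1, -5.8, 0, 0, 255, 36.4, -3.5, 0, 0, 255, 47.6, 2.1, 0, 0, 255, 56.9, 10.6, 0, 0, 255, 63.4, 21.2, 0, 0, 255, 66.8, 33.3, 0, 0, 255, 66.7, 45.8, 0, 0]'

```text
time: 13.17
tool_pos: [441.9, -47.4, 121.9]
tcp_rot: [-3.141, 0.0, 3.107]
contact_force: [0.5, -3.6, 3.1]
grip_width: 21.7
```

Emit:
play_rows --moves '[255, -3.6, 12, 0, 0, 255, -10.3, 22.6, 0, 0, 255, -19.7, 30.9, 0, 0, 255, -31, 36.3, 0, 0, 255, -43.3, 38.3, 0, 0, 255, -55.8, 36.9, 0, 0, 255, -67.4, 32.1, 0, 0, 255, -77.2, 24.3, 0, 0]'

```text
time: 13.83
tool_pos: [520.2, -25.5, 121.8]
tcp_rot: [-3.141, -0.002, 3.108]
contact_force: [-11.6, -4.9, 12.2]
grip_width: 21.3
```

```bash
python3 -c "
from h import *
arc(16,1,-318.5)
c=bot.capture('top');save(c,'top10')
cv2.imwrite('pics/top10z.png',cv2.resize(c['color'][95:265,220:310,::-1],None,fx=3.5,fy=3.5,interpolation=cv2.INTER_CUBIC))
"
```

```text
t 13.83 ang 42.1 r 44.8 z 121.8 F [-11.6  -4.9  12.2] grip 21.3
[-7.3, -10.2] end -334.5
```

View pics/top10z.png

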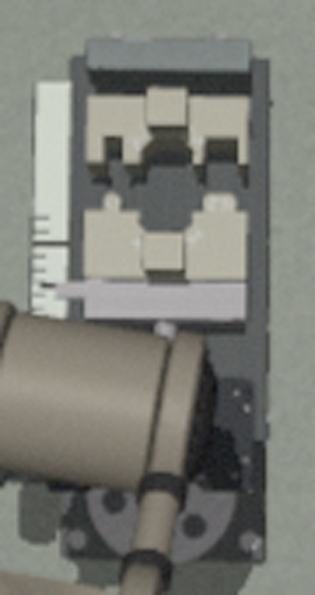

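The jaw is now pushing the half straight. Pointer at row 285, long line at 243, so about 31 mm to go.

Emit:
play_rows --moves '[255, -7.3, -10.2, 0, 0, 255, -11.4, -22, 0, 0, 255, -12.2, -34.5, 0, 0, 255, -9.5, -46.7, 0, 0, 255, -3.5, -57.7, 0, 0, 255, 5.3, -66.7, 0, 0, 255, 16.2, -72.8, 0, 0, 255, 28.3, -75.8, 0, 0]'

```text
time: 14.55
tool_pos: [490.9, -100.3, 121.9]
tcp_rot: [3.141, 0.004, 3.106]
contact_force: [2.7, 6.5, 2.2]
grip_width: 21.1
```

```bash
python3 -c "
from h import *
arc(14,8,-446.5)
c=bot.capture('top');save(c,'top11')
cv2.imwrite('pics/top11z.png',cv2.resize(c['color'][95:265,220:310,::-1],None,fx=3.5,fy=3.5,interpolation=cv2.INTER_CUBIC))
"
```

```text
t 14.55 ang -85.0 r 44.9 z 121.9 F [2.7 6.5 2.2] grip 21.1
[11.0, 0.3] [21.5, 3.2] [31.1, 8.6] [39.0, 16.2] [44.9, 25.4] [48.4, 35.8] [49.3, 46.7] [47.5, 57.6] end -558.5
```

View pics/top11z.png

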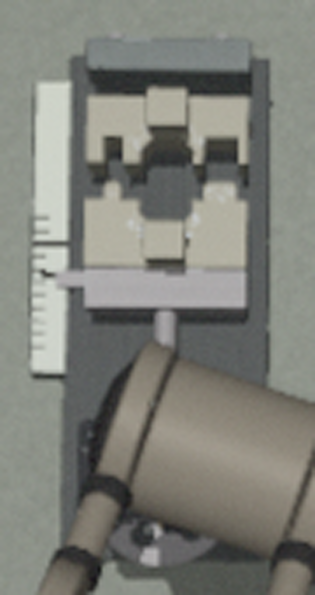

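Emit:
play_rows --moves '[255, 11, 0.3, 0, 0, 255, 21.5, 3.2, 0, 0, 255, 31.1, 8.6, 0, 0, 255, 39, 16.2, 0, 0, 255, 44.9, 25.4, 0, 0, 255, 48.4, 35.8, 0, 0, 255, 49.3, 46.7, 0, 0, 255, 47.5, 57.6, 0, 0]'

```text
time: 15.27
tool_pos: [443.5, -41.0, 121.9]
tcp_rot: [-3.141, -0.001, 3.107]
contact_force: [-1.3, -4.0, 4.4]
grip_width: 21.5
```

```bash
python3 -c "
from h import *
arc(14,8,-558.5)
c=bot.capture('top');save(c,'top12')
cv2.imwrite('pics/top12z.png',cv2.resize(c['color'][95:265,220:310,::-1],None,fx=3.5,fy=3.5,interpolation=cv2.INTER_CUBIC))
"
```

```text
t 15.27 ang 161.6 r 45.8 z 121.9 F [-1.3 -4.   4.4] grip 21.5
[-4.4, 10.1] [-11.1, 18.8] [-19.6, 25.6] [-29.6, 30.1] [-40.4, 32.1] [-51.4, 31.4] [-61.8, 28.1] [-71.2, 22.4] end -670.5
```

View pics/top12z.png

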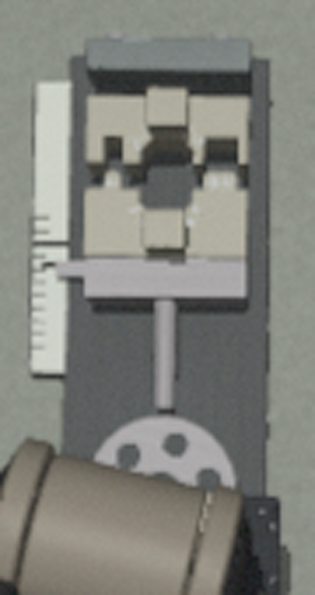

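The tongues are entering the sockets and the pointer has about 15 mm to go. Continuing.

Emit:
play_rows --moves '[255, -4.4, 10.1, 0, 0, 255, -11.1, 18.8, 0, 0, 255, -19.6, 25.6, 0, 0, 255, -29.6, 30.1, 0, 0, 255, -40.4, 32.1, 0, 0, 255, -51.4, 31.4, 0, 0, 255, -61.8, 28.1, 0, 0, 255, -71.2, 22.4, 0, 0]'

```text
time: 15.98
tool_pos: [515.9, -21.3, 121.8]
tcp_rot: [-3.141, -0.002, 3.108]
contact_force: [-9.1, -5.4, 10.9]
grip_width: 21.3
```

```bash
python3 -c "
from h import *
arc(12,8,-670.5)
c=bot.capture('top');save(c,'top13');np.save('top13.npy',c,allow_pickle=True)
cv2.imwrite('pics/top13z.png',cv2.resize(c['color'][95:205,220:310,::-1],None,fx=5,fy=5,interpolation=cv2.INTER_CUBIC))
"
```

```text
t 15.98 ang 49.8 r 44.8 z 121.8 F [-9.1 -5.4 10.9] grip 21.3
[-6.7, -6.6] [-11.9, -14.5] [-15.3, -23.2] [-16.8, -32.5] [-16.4, -41.9] [-14.1, -51.0] [-9.8, -59.4] [-4.0, -66.8] end -766.5
```

View pics/top13z.png

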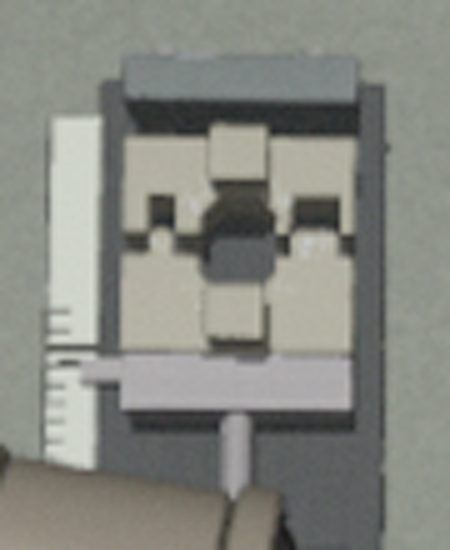

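Emit:
play_rows --moves '[255, -6.7, -6.6, 0, 0, 255, -11.9, -14.5, 0, 0, 255, -15.3, -23.2, 0, 0, 255, -16.8, -32.5, 0, 0, 255, -16.4, -41.9, 0, 0, 255, -14.1, -51, 0, 0, 255, -9.8, -59.4, 0, 0, 255, -4, -66.8, 0, 0]'

```text
time: 16.7
tool_pos: [518.0, -87.4, 121.8]
tcp_rot: [3.139, 0.001, 3.107]
contact_force: [-2.5, 6.4, 7.9]
grip_width: 21.4
```

```bash
python3 - <<'E'
from h import *
arc(6,4,-766.5)
c=bot.capture('top');save(c,'top14')
cv2.imwrite('pics/top14z.png',cv2.resize(c['color'][115:195,220:310,::-1],None,fx=6,fy=6,interpolation=cv2.INTER_CUBIC))
c=np.load('w6.npy',allow_pickle=True).item()
cv2.imwrite('pics/w6z.png',cv2.resize(c['color'][100:250,340:410,::-1],None,fx=4,fy=4,interpolation=cv2.INTER_CUBIC))
E
```

```text
t 16.7 ang -45.8 r 44.5 z 121.8 F [-2.5  6.4  7.9] grip 21.4
[3.5, -3.2] [7.3, -6.0] [11.3, -8.4] [15.6, -10.3] end -790.5
```

View pics/top14z.png

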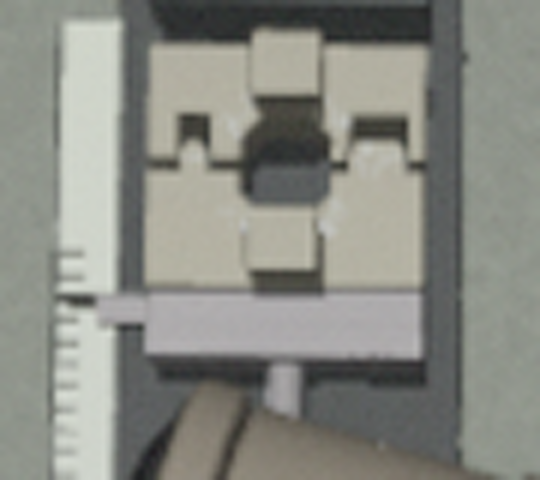

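View pics/w6z.png

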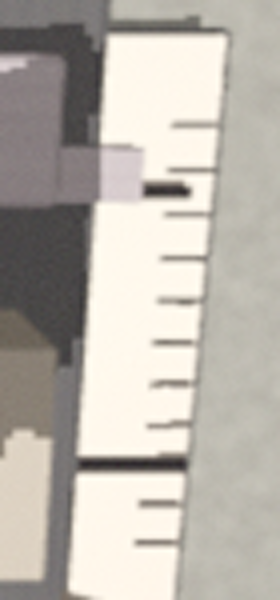

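Pointer and mark now nearly coincide. By the scale ticks the starting distance was 65.6 mm (about 945°) and 912° has been cranked, so another 30° or so remains.

```bash
python3 - <<'E'
from h import *
arc(5,6,-766.5)
E
```

```text
t 16.75 ang -47.8 r 44.5 z 121.8 F [-3.8  2.9  6. ] grip 21.5
[2.9, -2.7] [6.0, -5.1] [9.3, -7.2] [12.7, -9.1] [16.3, -10.6] [20.1, -11.8] end -796.5
```

Emit:
play_rows --moves '[255, 2.9, -2.7, 0, 0, 255, 6, -5.1, 0, 0, 255, 9.3, -7.2, 0, 0, 255, 12.7, -9.1, 0, 0, 255, 16.3, -10.6, 0, 0, 255, 20.1, -11.8, 0, 0, 255, 20.1, -11.8, 0, 0, 255, 20.1, -11.8, 0, 0]'

```text
time: 17.42
tool_pos: [496.7, -99.2, 121.9]
tcp_rot: [3.141, 0.0, 3.107]
contact_force: [-0.3, 3.2, 6.7]
grip_width: 21.9
```

Emit:
play_rows --moves '[80, 0, 0, 0, 0, 80, 0, 0, 0, 0, 80, 0, 0, 0, 0, 80, 0, 0, 0, 0, 80, 0, 0, 0, 0, 80, 0, 0, -10, 0, 80, 0, 0, -45, 0, 80, 0, 0, -80, 0]'

```text
time: 18.08
tool_pos: [495.7, -98.9, 202.1]
tcp_rot: [3.14, -0.004, 3.107]
contact_force: [1.4, -0.5, 0.9]
grip_width: 62.5
```

Emit:
play_rows --moves '[80, -35, 12, 0, 0, 80, -75, 25, 0, 0, 80, -115, 40, 0, 0, 80, -155, 55, 0, 0, 80, -195, 68, 0, 0, 80, -228, 78, 0, 0, 80, -228, 78, 0, 0, 80, -228, 78, 0, 0]'

```text
time: 18.75
tool_pos: [727.9, -28.3, 199.7]
tcp_rot: [3.141, -0.002, 3.109]
contact_force: [0.2, 0.2, -0.4]
grip_width: 63.2
```

```bash
python3 - <<'E'
from h import *
delta(730,0,200,178)
c=snap('w15')
cv2.imwrite('pics/w15z.png',cv2.resize(c['color'][90:250,150:400,::-1],None,fx=3.2,fy=3.2,interpolation=cv2.INTER_CUBIC))
c=bot.capture('top');save(c,'top15')
E
```

```text
t 18.75 pos [727.9 -28.3 199.7] yaw 178.11 F [ 0.2  0.2 -0.4] grip 63.2
shift [-1.1 28.3 -0.3] turn 0.11
```

View pics/w15.png

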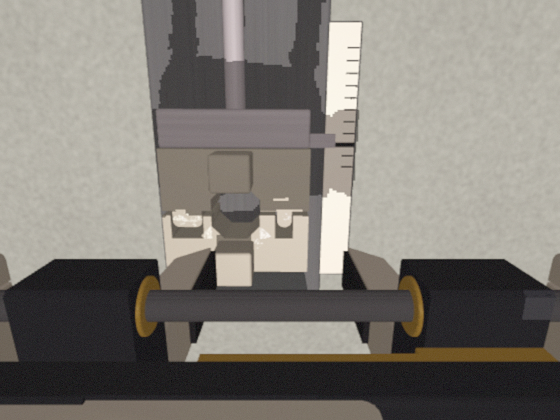

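View pics/w15z.png

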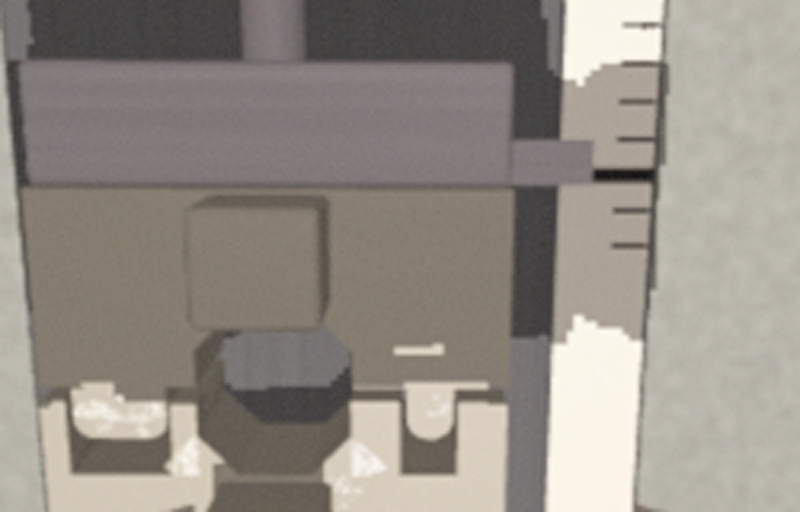

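The pointer covers the long line at row 175, midway between the neighbouring ticks at 139 and 210. Both tongues are in their sockets with a face gap of about 4 mm. The gripper is clear, so I'm handing in.

```bash
python3 - <<'E'
from h import *
delta(730,0,200,178); print(bot.close_job())
E
```

```text
t 18.85 pos [726.4 -29.2 201.7] yaw 178.02 F [-0.  -0.1  0.2] grip 63.0
shift [-2.6 29.4  1.7] turn 0.02
the job is handed in; nothing more can be done
None
```

The collar is assembled and the job is handed in, at about 19 s on the robot's clock. It reported no verdict.

**What I did:**
- I took the half on the robot's right, whose wide tongue is on the same side as the wide socket.
- I stood it on the clamp bed in line with the sockets and released it.
- I gripped the crank and turned it clockwise about 942°, then let go and moved clear.

**Last checks:**
- **Pointer:** in the final wrist picture it sits on the long line, midway between the neighbouring ticks.
- **Tongues:** both are in their sockets, and the mating faces are about 4 mm apart.
- **Forces:** readings I saw while cranking stayed under about 18 N. After letting go the force was near zero and the gripper was clear of everything.
- **Bystanders:** I never moved near the bottles, jar or tin and saw no contact. I didn't re-measure where they stand.

**Disagreements:** the top and wrist cameras differed by about 1–2 mm in position, and I went by the wrist camera. The starting distance from pointer to line read 64 to 65.7 mm depending on the method. I used the scale ticks (65.6 mm).

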